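Put the spice tin away and shut the drawer

ROBOT

A 6-joint arm with a two-finger parallel gripper is mounted at the origin on the work surface; the furniture and walls round the work are solid. World frame = base frame: x ahead of the robot, y to its left, z up, the work surface at z = 0. Lengths are in m, angles in rad, forces in N, time in s.
With the tool pointing down it reaches from about 0.35 to 1 m from the base axis. Payload 7.1 kg.
Tool frame: the origin (TCP) lies on the front face of the gripper's body, between the roots of the fingers; the fingertips stand 73 mm ahead of it and the grasp point (between the pads) lies bot.hold_point_z ahead of it (bot.hold_point_z is the distance from the TCP to the grasp point, in m); z points along the fingers, y is the line along which they close (so a half turn about z gives the same grasp; the last joint's range is limited). The gripper opens to 85 mm and grips with 20 to 120 N. Pads are 22 mm wide; open, the fingers measure 114 mm over their backs; the gripper's body (76 mm by 85 mm) begins 54 mm behind the grasp point. The pads swing forward as they close: fully open they stand 13 mm farther back than shut.
Start: joints at [-1.309, 0.423, 1.63, -0, 1.089, -0.019], TCP at [0.173, -0.6, 0.304] pointing down, gripper open.
Joint ranges: [-3, 3], [-0.9, 2.11], [0.09, 2.58], [-1.31, 4.45], [0.11, 2.69], [-2.54, 2.54]. Speed limits (rad/s): [2.39, 2.39, 3.01, 3.14, 3.14, 3.14].

INTERFACE

Orientations are given as a 3x3 rotation matrix whose columns are the frame's x, y, z axes.
In Python, from station import bot gives the robot as it stands. Calls block until the motion is done:
- bot.move_ptp(position, orientation): joint-space move of the TCP to a pose.
- bot.move_linear(position, rot=None, max_speed=0.15): straight line of the TCP; rot=None keeps the orientation; max_speed is the mean speed in m/s.
- bot.move_joints(angles): joint-space move.
- bot.set_gripper(opening, f_grip=None): finger opening in m; f_grip is the grip in N (None keeps the last); returns when the fingers have stopped.
- bot.wait(seconds).
- bot.ik(position, orientation): joint angles nearest the present ones, or None.
- bot.camera(name): name is "scene" or "top" or "wrist"; returns a dict with "img" (480x640x3 uint8, blue, green, red), "mtx" (3x3 intrinsics, pixels), "eye" and "attitude" of the camera in the world. Camera axes: x right, y down, z forward; pixel columns grow to the right and rows downward; lengths in m; the calibration is good to about 2 mm. A picture is of the moment at which its call begins. There is no depth.
A pose or a line that the arm cannot do raises bot.IKError and nothing moves.
- bot.sign_off(): hands the job in; it is judged then, once.
Trained networks look in a picture, given as the dict that the camera call returned (one of the last four; its "shot" number tells which), for a name from the list of things; names that differ only in an ending like _2 or _b are one class to them, and where a whole thing is asked for, a point or a joint stands for the part that bears it (a point fixed in the world has none). Each returns a list of dicts, best first, with "conf" (0 to 1); they miss things now and then, are a little off and sometimes report something else, mostly with a low value. They report only what shows in the picture. A call takes as long as a camera call.
- bot.masks_of(thing, picture): "pixels" (480x640 bool, what is visible of it) and "rect" ([centre column, centre row, width, height] in pixels, round what is visible of it).
Readings, each from a call of its own:
- bot.get_time(): time.
- bot.get_q(): joint angles.
- bot.get_qvel(): joint speeds.
- bot.get_joint_torque(): joint torques, N m.
- bot.get_tool_pos(): TCP position.
- bot.get_ee_rot(): TCP orientation.
- bot.get_ft_force(): force on the tool from outside, world axes, zero at the start.
- bot.get_torque(): the same for the moment, N m.
- bot.get_width(): finger opening in m.
- bot.get_grasp_force(): force on a finger pad.
Only numpy, scipy, OpenCV 4.12 (cv2) and the standard library are available. Lean on these libraries where they do the work, as an engineer would, in place of code of your own. Each camera call takes 0.05 s, during which the arm holds its last target. There are 200 camera calls.

TASK

Put the red spice tin away: it is too tall to stand in the low open drawer of the wooden spice box, so lay it down and set it lying flat on its broad side in the free bay, without letting it drop. Then push the drawer fully home, past its catch, so that it stays shut, without slamming it. Leave the other things on the bench standing where they are.

Things in the scene. Friction and masses are not known exactly. Their poses are not given: they have to be found in the camera images.
- spice_tin: flat-sided red spice tin with brass-coloured rims and lid (lid fixed), cream label with orange disc on both broad faces. A box 38 mm thick (own x), 56 mm wide (own y), 112 mm tall (own z); 0.15 to 0.30 kg. Starts upright on the bench. Origin: centre of its underside. Bare bench to lay it on: x 0.43 to 0.56, y -0.23 to -0.09. A tall grater (0.28 m) is fixed at the right: x over 0.48, y under -0.24.
- tin_mid (a point): the middle of the spice tin, 56 mm above its underside; axes as the tin's.
- spice_box: low light-wood box with one drawer, fixed on the bench: 170 mm deep (own x), 222 mm wide (own y), 86 mm high. Origin: centre of its footprint; its front, 85 mm from there, looks to own -x, the way the drawer comes out. The drawer passes under the top board with 50 mm of room above its floor: the tin clears it only lying on a broad face.
- drawer (a joint): how far the drawer stands out, in m: 0 = fully home, 0.155 = all the way out; starts 0.13 to 0.15. Slides with about 1 N of friction and light damping. A sprung roller catch resists from 12 to 5 mm before home (push of up to about 8 N), then draws the drawer in over the last 4 mm and holds it.
- drawer_front (a point): centre of the outer face of the drawer's front panel, 50 mm above the bench, moves with the drawer; own +x is the way to push it shut. Panel: 218 mm wide (own y), 14 mm thick, from 12 to 82 mm above the bench. At this height a dark steel bow handle (bar 9 mm thick, 90 mm long along own y, centred) stands out to 26 mm from the panel.
- bay (a point): centre of the free bay's floor, 24 mm above the bench, moves with the drawer; axes as spice_box. Bay: 130 mm long (own x), 118 mm wide (own y). Walls above its floor: sides and back 32 mm, divider 26 mm, front panel 58 mm. The narrow bay on the own -y side holds a spice jar lying down, 44 mm high, loose.
- salt_cellar: bystander: round wooden salt cellar, 85 mm across, 62 mm high; origin at the centre of its underside.
- timer: bystander: cream wind-up kitchen timer with a red bar on top, 68 mm across, 65 mm high; origin at the centre of its underside.
- garlic: bystander: bulb of garlic, 60 mm across, 59 mm high; origin at the centre of its underside.

How it is judged:
By the outcome, as a careful person would: the job done as asked, in the order asked, and still so for the second after the job is handed in, with the robot touching nothing.
It also fails if it takes over 67 s, if anything falls off the work surface, if the arm or the gripper's body presses on something with over 40 N, if the wrist force passes 120 N, or if a joint passes its speed limit or range.

## Working session

There is one attempt and no reset: what is moved stays moved. The work goes in short steps, each a Python script; the robot and the scene stay as the last script left them, time stands still between calls to the robot, and variables do not carry over. Pictures are saved under pics/ and viewed, at most 14 in all, crops included, and the job is handed in when it is done.

```bash
ls; mkdir -p pics; python3 - <<'E'
from station import bot
import cv2,numpy as np
ims=[]
for n in ("scene","top"):
    c=bot.camera(n); print(n,c["mtx"].tolist(),np.round(c["eye"],3),np.round(c["attitude"],3).tolist())
    cv2.imwrite(f"pics/{n}0.png",c["img"])
    for t in ("spice_tin","spice_box","drawer","salt_cellar","timer","garlic"):
        print(t,[(round(m["conf"],2),np.round(m["rect"]).tolist(),int(m["pixels"].sum())) for m in bot.masks_of(t,c)[:2]])
print(bot.hold_point_z,bot.get_time(),bot.get_ee_rot())
E
```

```text
pics
station.py
scene [[540.888898338432, 0.0, 319.1667940548911], [0.0, 540.888898338432, 233.29112025958145], [0.0, 0.0, 1.0]] [-0.105  0.714  0.57 ] [[-0.76, -0.31, 0.572], [-0.65, 0.339, -0.68], [0.017, -0.889, -0.458]]
spice_tin [(0.56, [348.0, 223.0, 30.0, 56.0], 1287)]
spice_box [(0.75, [234.0, 288.0, 218.0, 148.0], 17442)]
drawer []
salt_cellar [(0.88, [450.0, 229.0, 41.0, 37.0], 1371)]
timer [(0.9, [315.0, 211.0, 27.0, 28.0], 774)]
garlic [(0.69, [300.0, 362.0, 18.0, 33.0], 284)]
top [[508.13982622902614, 0.0, 318.9312348130469], [0.0, 508.13982622902614, 238.26989874039526], [0.0, 0.0, 1.0]] [ 0.355 -0.015  1.173] [[-0.025, -0.993, 0.114], [-1.0, 0.025, -0.004], [0.001, -0.114, -0.993]]
spice_tin [(0.9, [367.0, 217.0, 31.0, 32.0], 577)]
spice_box [(0.67, [241.0, 211.0, 161.0, 108.0], 14358)]
drawer [(0.55, [286.0, 210.0, 81.0, 99.0], 5411), (0.45, [196.0, 311.0, 26.0, 27.0], 517)]
salt_cellar [(0.96, [446.0, 288.0, 40.0, 36.0], 1314), (0.52, [242.0, 213.0, 158.0, 108.0], 13953)]
timer [(0.91, [382.0, 161.0, 33.0, 36.0], 758)]
garlic [(0.86, [196.0, 312.0, 25.0, 27.0], 523)]
0.0539 0.7 [[ 9.60836273e-01  2.77116683e-01  2.52479758e-05]
 [ 2.77116682e-01 -9.60836273e-01  2.47023525e-05]
 [ 3.11046049e-05 -1.67382810e-05 -9.99999999e-01]]
```

View pics/top0.png

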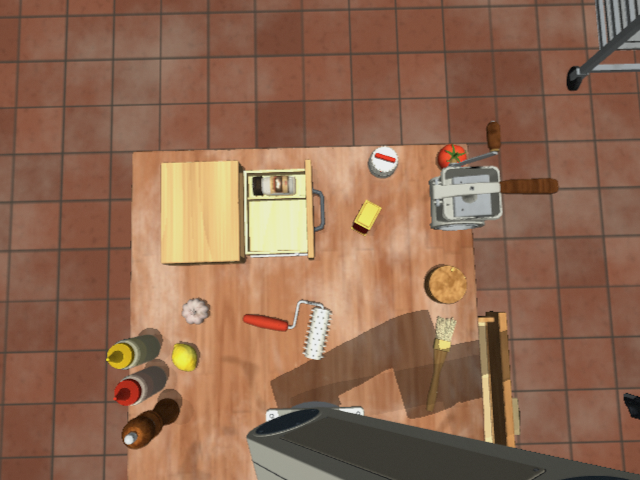

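View pics/scene0.png

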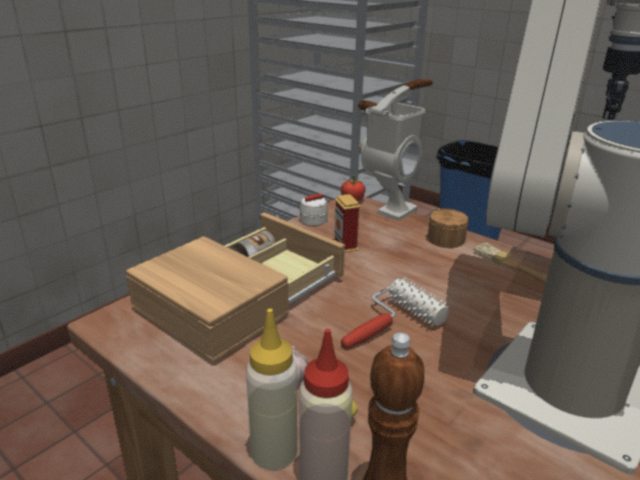

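Top view: the drawer opens toward −y, with the free bay at (277,226), the jar at (273,185) and the handle at (320,210). The tin's lid is at (370,211), yawed, with the grater at the right (467,195). The scene view confirms that the tin stands upright. Next I'll look with the wrist camera.

```bash
cat > h.py <<'E'
from station import bot
import cv2,numpy as np
def ray(c,px,z):
    K=np.array(c["mtx"]);d=np.array(c["attitude"])@np.linalg.inv(K)@np.array([px[0],px[1],1.]);e=np.array(c["eye"])
    return e+d*(z-e[2])/d[2]
def proj(c,P):
    p=(np.atleast_2d(P)-np.array(c["eye"]))@np.array(c["attitude"]);q=p@np.array(c["mtx"]).T
    return q[:,:2]/q[:,2:]
def rot(z,y):
    z=np.array(z,float);z/=np.linalg.norm(z);y=np.array(y,float);y-=z*(y@z);y/=np.linalg.norm(y)
    return np.column_stack([np.cross(y,z),y,z])
E
python3 - <<'E'
from h import *
c=bot.camera("top")
for n,p,z in(("lid",(370,211),.112),("panelL",(310,162),.082),("panelR",(310,258),.082),("boxBL",(162,263),.086),("boxBR",(239,263),.086),("boxTL",(163,162),.086),("boxTR",(239,162),.086)): print(n,ray(c,p,z).round(3))
R=rot([0,0,-1],[0,1,0])
p=bot.get_tool_pos(); 
bot.move_linear([p[0],p[1],.5],max_speed=.25)
for P in([.36,-.08,.42],):
    for Rr in (R,rot([0,0,-1],[0,-1,0])):
        q=bot.ik(P,Rr); print(q)
    bot.move_ptp(P,R)
c=bot.camera("wrist"); print(np.round(c["eye"],3),np.round(c["attitude"],2).tolist(),bot.get_q().round(2) if hasattr(bot.get_q(),'round') else bot.get_q())
cv2.imwrite("pics/w0.png",c["img"]);print(bot.get_time())
E
```

```text
lid [ 0.532 -0.129  0.112]
panelL [ 0.649 -0.004  0.082]
panelR [0.437 0.    0.082]
boxBL [0.434 0.317 0.086]
boxBR [0.43  0.153 0.086]
boxTL [0.656 0.317 0.086]
boxTR [0.652 0.151 0.086]
[-2.50942954e-01 -1.22810792e-01  2.00618804e+00 -4.44089210e-16
  1.25821541e+00 -1.82173928e+00]
[-2.50942954e-01 -1.22810792e-01  2.00618804e+00 -4.44089210e-16
  1.25821541e+00  1.31985337e+00]
[ 0.293 -0.08   0.49 ] [[0.0, 0.96, 0.27], [1.0, -0.0, -0.0], [0.0, 0.27, -0.96]] [-0.25 -0.12  2.01 -0.    1.26 -1.82]
3.7417
```

View pics/w0.png

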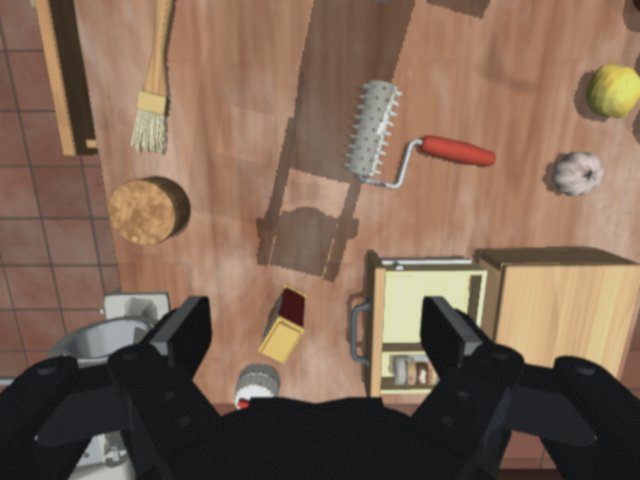

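Wrist view (right = +y, down = +x): the tin's lid quad is around (282,340), its near side face is at (292,308), the drawer's bay is at (430,310) and the box is at (560,320). I'll fit poses by silhouette.

```bash
cat > fit.py <<'E'
from h import *
from scipy.optimize import differential_evolution
def boxpts(x,y,a,lx,ly,z0,z1,cx=0,cy=0):
    c,s=np.cos(a),np.sin(a)
    return np.array([[x+c*u-s*v,y+s*u+c*v,z] for z in(z0,z1) for u in(cx-lx/2,cx+lx/2) for v in(cy-ly/2,cy+ly/2)])
def hull(c,P):
    m=np.zeros((480,640),np.uint8);cv2.fillConvexPoly(m,cv2.convexHull((proj(c,P)*16).round().astype(np.int32)),1,shift=4);return m>0
def iou(a,b): return (a&b).sum()/max((a|b).sum(),1)
E
python3 - <<'E'
from fit import *
cw=bot.camera("wrist");ct=bot.camera("top");cs=bot.camera("scene")
M=[]
for c in(cw,ct,cs):
    r=bot.masks_of("spice_tin",c); 
    if r: M.append((c,r[0]["pixels"]));print(r[0]["conf"],np.round(r[0]["rect"]))
f=lambda p:-sum(iou(hull(c,boxpts(*p,.038,.056,0,.112)),m) for c,m in M)
r=differential_evolution(f,[(.46,.58),(-.19,-.07),(0,np.pi)],seed=1,maxiter=60,popsize=20)
print("tin",r.x,-r.fun,[iou(hull(c,boxpts(*r.x,.038,.056,0,.112)),m) for c,m in M])
f2=lambda p:-sum(iou(hull(c,boxpts(*p,.056,.038,0,.112)),m) for c,m in M)
# yellow lid quad in wrist
hsv=cv2.cvtColor(cw["img"],cv2.COLOR_BGR2HSV)
y=cv2.inRange(hsv,(15,100,90),(40,255,255));y[:, :240]=0;y[:,330:]=0;y[:300]=0;y[375:]=0
cnt=max(cv2.findContours(y,0,2)[0],key=cv2.contourArea)
q=cv2.boxPoints(cv2.minAreaRect(cnt));W=np.array([ray(cw,p,.112)for p in q]);print(q.round(1).tolist(),W.round(4).tolist(),np.linalg.norm(np.diff(W,axis=0),axis=1))
# box: refine
for n in("spice_box","drawer"):
  for c,l in((cw,"w"),(ct,"t")):
    for k in bot.masks_of(n,c)[:2]: print(n,l,k["conf"],np.round(k["rect"]))
im=cw["img"][225:420,330:640];cv2.imwrite("pics/box.png",cv2.resize(im,(800,503),interpolation=cv2.INTER_CUBIC))
for R in (1,): 
  t=r.x
  a=t[2]
  for s in(1,-1):
   for pit in(0,15,30,45,60,75,90,110,130):
    zx=s*np.array([np.cos(a),np.sin(a)]);p=np.radians(pit)
    z=np.array([*(zx*np.cos(p)),-np.sin(p)]); yv=[-np.sin(a),np.cos(a),0]
    o=[]
    for ys in(1,-1):
      Q=rot(z,np.array(yv)*ys);o.append(bot.ik(np.array([t[0],t[1],.08])-z*bot.hold_point_z,Q) is not None)
    print(s,pit,o)
E
```

```text
0.68 [283. 324.  47.  83.]
0.88 [368. 216.  27.  36.]
0.58 [350. 223.  26.  56.]
tin [ 0.52436777 -0.12324541  1.04038306] 2.5737754074054293 [np.float64(0.8481600571632726), np.float64(0.9253499222395023), np.float64(0.8002654280026543)]
[[256.20001220703125, 350.20001220703125], [279.29998779296875, 312.6000061035156], [306.1000061035156, 329.1000061035156], [282.8999938964844, 366.70001220703125]] [[0.5353, -0.1535, 0.112], [0.4847, -0.1236, 0.112], [0.5066, -0.092, 0.112], [0.5586, -0.1213, 0.112]] [0.05873395 0.03843436 0.05968376]
spice_box w 0.66 [494. 321. 290. 150.]
spice_box t 0.67 [365. 219.  26.  34.]
spice_box t 0.57 [242. 210. 158. 108.]
drawer w 0.71 [416. 324. 135. 143.]
drawer t 0.85 [286. 209.  86.  98.]
1 0 [True, True]
1 15 [True, True]
1 30 [True, True]
1 45 [True, True]
1 60 [True, True]
1 75 [False, True]
1 90 [False, True]
1 110 [True, True]
1 130 [True, True]
-1 0 [True, True]
-1 15 [True, True]
-1 30 [True, True]
-1 45 [True, True]
-1 60 [True, True]
-1 75 [True, True]
-1 90 [False, True]
-1 110 [False, True]
-1 130 [True, True]
```

View pics/box.png

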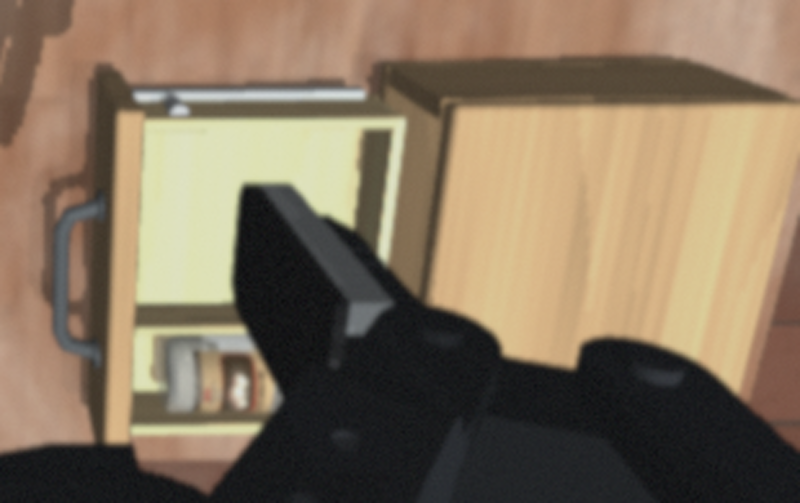

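The tin fit gives (0.523,−0.123), yaw 59.5°, and the lid quad (38×58 mm) agrees. In the crop, the panel's near top corner is at (118,110), the inner edge at (140,112) and the box front's top corner at (450,102). The plan is to grip the tin across its width with a near-horizontal tool, pitch it 90° and set it straight into the bay.

```bash
cat > plan.py <<'E'
from h import *
H=bot.hold_point_z
def R(head,pitch,ys):   # heading deg, pitch below horizontal deg
    a,p=np.radians([head,pitch])
    return rot([np.cos(a)*np.cos(p),np.sin(a)*np.cos(p),-np.sin(p)],[-ys*np.sin(a),ys*np.cos(a),0])
def tcp(g,Q): return np.array(g)-Q[:,2]*H
E
python3 - <<'E'
from plan import *
cw=bot.camera("wrist");ct=bot.camera("top")
s=310/800
for n,p,z in(("panel outer near",(118,110),.082),("panel inner near",(140,112),.082),("panel outer far",(105,440),.082),("boxfront near",(450,102),.086),("boxfront 2",(430,300),.086),("bay side wall top inner near-right",(405,118),.056),("floor corner NL",(140,128),.024),("floor NR",(362,130),.024),("divider floor L",(135,303),.024)):
    print(n,ray(cw,(330+p[0]*s,225+p[1]*s),z).round(4))
for n,p,z in (("p outer",(314.5,210),.082),("p inner",(307,210),.082),("boxfront",(239.5,210),.086),("near edge",(200,264),.086),("far edge",(200,162),.086),("salt",(446,288),.05),("timer",(382,161),.05)): print("top",n,ray(ct,p,z).round(4))
for l,c in(("w",cw),("t",ct)):
    cr=c["img"][200:270,225:325] if l=="t" else None
q0=np.array(bot.get_q())
t=np.array([.523,-.123]);
for p in(15,20,25):
  for ys in(1,-1):
    print(p,ys)
    for n,g,Q in(("pre",[*(t-.12*np.array([.508,.861])),.11],R(59.5,p,ys)),("pick",[*t,.058],R(59.5,p,ys)),("lift",[*t,.2],R(59.5,p,ys)),("half",[.5,0,.25],R(75,p+45,ys)),("over",[.52,.08,.2],R(90,p+90,ys)),("place",[.52,.08,.046],R(90,p+90,ys))):
        q=bot.ik(tcp(g,Q),Q);print(" ",n,None if q is None else np.round(q,2))
E
```

```text
panel outer near [ 0.4386 -0.0056  0.082 ]
panel inner near [0.4396 0.005  0.082 ]
panel outer far [ 0.625  -0.0041  0.082 ]
boxfront near [0.4333 0.1505 0.086 ]
boxfront 2 [0.5386 0.1555 0.086 ]
bay side wall top inner near-right [0.4523 0.1459 0.056 ]
floor corner NL [0.4697 0.0176 0.024 ]
floor NR [0.471  0.1398 0.024 ]
divider floor L [0.5781 0.0202 0.024 ]
top p outer [ 0.5417 -0.0117  0.082 ]
top p inner [0.5421 0.0046 0.082 ]
top boxfront [0.5451 0.1507 0.086 ]
top near edge [0.4301 0.2361 0.086 ]
top far edge [0.6538 0.2364 0.086 ]
top salt [ 0.3661 -0.2967  0.05  ]
top timer [ 0.6558 -0.1672  0.05  ]
15 1
  pre [-0.98  0.91  1.83  1.06  1.5   1.93]
  pick [-0.77  0.99  1.88  1.27  1.38  1.83]
  lift [-0.77  0.71  1.94  1.24  1.45  2.04]
  half None
  over None
  place None
15 -1
  pre [-0.98  0.91  1.83  1.06  1.5  -1.21]
  pick [-0.77  0.99  1.88  1.27  1.38 -1.31]
  lift [-0.77  0.71  1.94  1.24  1.45 -1.1 ]
  half [-0.31  0.27  1.97  0.62  1.03 -0.41]
  over [ 0.26  0.38  1.86 -0.3   0.99  0.44]
  place [ 0.26  0.64  1.91 -0.4   0.7   0.58]
20 1
  pre [-0.97  0.86  1.85  
[... 271 characters left out ...]
]
  lift [-0.76  0.67  1.95  1.2   1.38 -1.05]
  half [-0.27  0.25  1.96  0.53  1.   -0.31]
  over [ 0.31  0.4   1.85 -0.39  1.03  0.53]
  place [ 0.31  0.66  1.9  -0.49  0.76  0.7 ]
25 1
  pre [-0.95  0.82  1.86  1.01  1.36  2.  ]
  pick [-0.74  0.9   1.92  1.23  1.22  1.91]
  lift [-0.74  0.62  1.96  1.16  1.31  2.14]
  half None
  over [ 0.34  0.43  1.84 -0.47  1.08 -2.53]
  place [ 0.34  0.68  1.88 -0.57  0.82 -2.35]
25 -1
  pre [-0.95  0.82  1.86  1.01  1.36 -1.14]
  pick [-0.74  0.9   1.92  1.23  1.22 -1.23]
  lift [-0.74  0.62  1.96  1.16  1.31 -1.  ]
  half [-0.22  0.24  1.95  0.42  0.98 -0.2 ]
  over [ 0.34  0.43  1.84 -0.47  1.08  0.61]
  place [ 0.34  0.68  1.88 -0.57  0.82  0.79]
```

```bash
python3 - <<'E'
from plan import *
h=np.array([.508,.861,0]);Q=R(59.5,20,-1)
g=np.array([.523,-.123,0])-.006*h
bot.set_gripper(.085)
bot.move_ptp(tcp(g+[0,0,.24],Q),Q)
bot.move_linear(tcp(g+[0,0,.058],Q),max_speed=.12)
print("F",np.round(bot.get_ft_force(),1))
bot.set_gripper(.0,f_grip=40)
print("w",bot.get_width(),bot.get_grasp_force(),"F",np.round(bot.get_ft_force(),1),bot.get_time())
bot.move_linear(tcp(g+[0,0,.20],Q),max_speed=.12)
print("w",bot.get_width(),bot.get_grasp_force(),"F",np.round(bot.get_ft_force(),1),bot.get_time())
c=bot.camera("scene");cv2.imwrite("pics/s1.png",cv2.resize(c["img"][80:380,200:600],(800,600)))
E
```

```text
F [-0.6 -0.  -0. ]
w 0.05558096286319559 45.05493342876434 F [ 0.4 -1.   3.3] 7.6917
w 0.05512718987000264 44.8525071144104 F [-7.3  3.5  2.1] 9.025
```

View pics/s1.png

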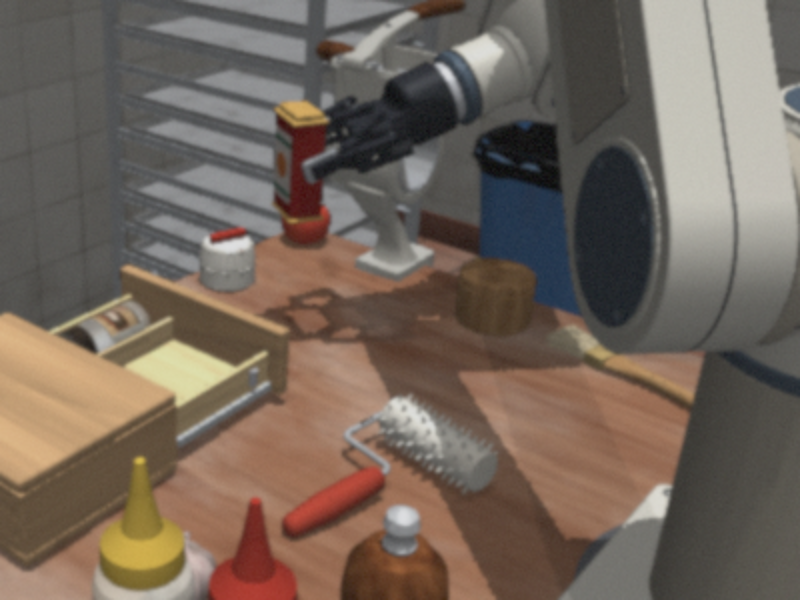

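The tin is held upright at mid-height: tin at (300,160) in the crop, label facing away, bystanders untouched. Next I'll tip it flat over the bay.

```bash
python3 - <<'E'
from plan import *
for g,Q in(([.50,-.03,.25],R(75,65,-1)),([.519,.071,.17],R(90,110,-1))):
    bot.move_ptp(tcp(g,Q),Q)
bot.wait(.2)
print("w",bot.get_width(),"F",np.round(bot.get_ft_force(),1),np.round(bot.get_torque(),2),bot.get_time())
ims=[]
for n in("top","wrist","scene"):
    c=bot.camera(n);print(n,np.round(c["eye"],3));ims.append(c["img"])
t=cv2.resize(ims[0][140:300,140:353],(400,300));s=cv2.resize(ims[2][120:360,180:500],(400,300))
cv2.imwrite("pics/o1.png",np.vstack([np.hstack([t,s]),np.hstack([cv2.resize(ims[1],(400,300)),np.zeros((300,400,3),np.uint8)])]))
E
```

```text
w 0.05546057613244964 F [-0.7  0.1 -1.6] [0.26 0.01 0.04] 10.8667
top [ 0.355 -0.015  1.173]
wrist [0.52  0.175 0.264]
scene [-0.105  0.714  0.57 ]
```

View pics/o1.png

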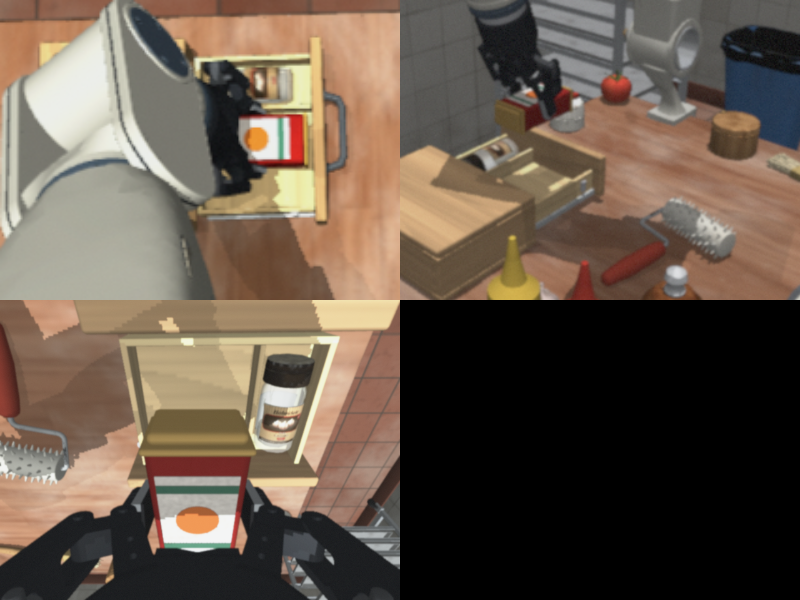

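Tin lies flat in the grip over the drawer, lid toward the box. In the wrist panel the bay's side rim is at (137,342), divider top at (252,345), and the panel's inner top edge at row 478. I'll compute the bay centre from these.

```bash
python3 - <<'E'
from plan import *
c=bot.camera("wrist")
for n,p,z in(("side rim inner back",(136,345),.056),("divider left back",(252,345),.050),("back rim inner",(200,346),.056),("panel inner top L",(145,479),.082),("panel inner top R",(300,479),.082),("panel outer top R",(310,485),.082),("box front",(200,331),.086),("side rim front",(131,455),.056),("divider front",(250,455),.05)):
    print(n,ray(c,(p[0]*1.6,(p[1]-300)*1.6),z).round(4))
i=c["img"];cv2.imwrite("pics/o2.png",cv2.resize(i[0:400,150:640],(735,600)))
E
```

```text
side rim inner back [0.4664 0.1409 0.056 ]
divider left back [0.5685 0.1396 0.05  ]
back rim inner [0.522  0.1399 0.056 ]
panel inner top L [0.4606 0.0081 0.082 ]
panel inner top R [0.6346 0.0075 0.082 ]
panel outer top R [ 0.6486 -0.0018  0.082 ]
box front [0.5216 0.1549 0.086 ]
side rim front [0.4411 0.0225 0.056 ]
divider front [0.5834 0.0176 0.05  ]
```

View pics/o2.png

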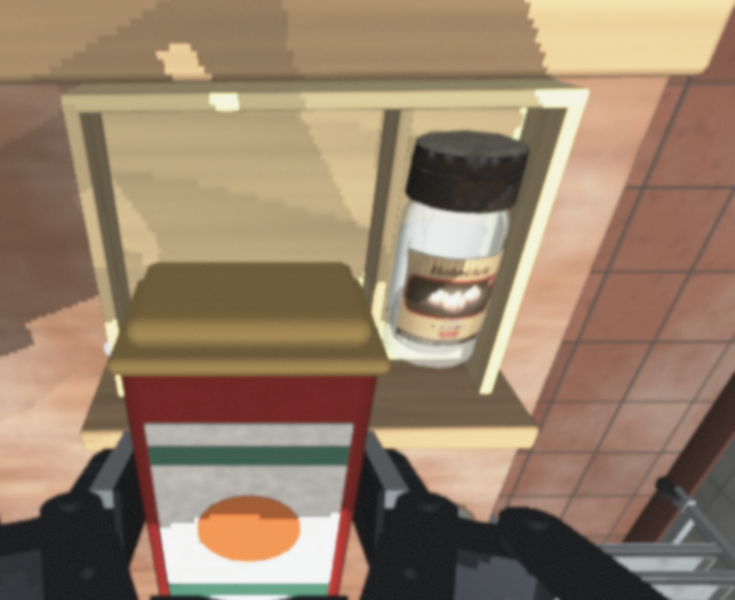

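Crop view: bay floor spans columns 103–383 at row 110, wall rim inner edge (82,108), divider top (400,110), with the jar at (455,250) leaning nowhere near the bay.

```bash
python3 - <<'E'
from plan import *
c=bot.camera("wrist")
for n,p,z in(("floor L",(104,112),.024),("floor R",(383,112),.024),("floor R lower",(368,250),.024),("rim L",(82,108),.056),("div top",(400,110),.05),("rim far in",(527,108),.056),("rim L out",(64,98),.056),("rim R out",(587,92),.056),("back rim in",(250,108),.056),("box front L",(100,81),.086),("box front R",(690,74),.086),("panel L",(85,430),.082),("panel R",(535,427),.082)):
    print(n,ray(c,(150+p[0]/1.5,p[1]/1.5),z).round(4))
# predicted tin corners in image for assumed grasp
for P in ([.519-.028,.071+.056,.17+.013],[.519+.028,.071+.056,.17+.013]): print((proj(c,P)[0]-[150,0])*1.5)
E
```

```text
floor L [0.4591 0.1343 0.024 ]
floor R [0.576 0.134 0.024]
floor R lower [0.5777 0.0725 0.024 ]
rim L [0.4594 0.1411 0.056 ]
div top [0.5761 0.1392 0.05  ]
rim far in [0.6204 0.1408 0.056 ]
rim L out [0.4535 0.1444 0.056 ]
rim R out [0.6402 0.1459 0.056 ]
back rim in [0.5202 0.141  0.056 ]
box front L [0.4748 0.1535 0.086 ]
box front R [0.6519 0.155  0.086 ]
panel L [0.4429 0.0081 0.082 ]
panel R [0.6529 0.0094 0.082 ]
[ 90.3802483  322.00668212]
[401.94341533 321.32333685]
```

```bash
python3 - <<'E'
from plan import *
c=bot.camera("wrist")
for z in(.170,.176,.182): print(z,[ray(c,(150+u/1.5,v/1.5),z).round(4)[:2] for u,v in((110,370),(388,372),(150,265),(350,265))])
Q=R(90,110,-1)
G=lambda z:tcp([.518,.0755,z],Q)
bot.move_linear(G(.17),max_speed=.1);bot.move_linear(G(.075),max_speed=.1);bot.wait(.3)
f0=np.array(bot.get_ft_force());print(f0.round(1))
z=.075
while z>.045:
    z-=.0015;bot.move_linear(G(z),max_speed=.03);bot.wait(.08)
    f=np.array(bot.get_ft_force())-f0
    if np.abs(f).max()>1.2:break
print(z,f.round(1),np.round(bot.get_torque(),2),bot.get_time())
c=bot.camera("wrist");s=bot.camera("scene")
cv2.imwrite("pics/o3.png",np.hstack([cv2.resize(c["img"],(400,300)),cv2.resize(s["img"][180:360,180:420],(400,300))]))
E
```

```text
0.17 [array([0.4886, 0.1071]), array([0.5505, 0.1064]), array([0.5003, 0.1323]), array([0.5391, 0.1322])]
0.176 [array([0.4906, 0.1115]), array([0.5485, 0.1108]), array([0.5015, 0.1351]), array([0.5379, 0.135 ])]
0.182 [array([0.4925, 0.1158]), array([0.5465, 0.1152]), array([0.5027, 0.1378]), array([0.5366, 0.1378])]
[ 0.9 -0.5 -1.1]
0.0735 [-1.2  1.  -0.6] [ 0.27 -0.01 -0.04] 13.15
```

View pics/o3.png

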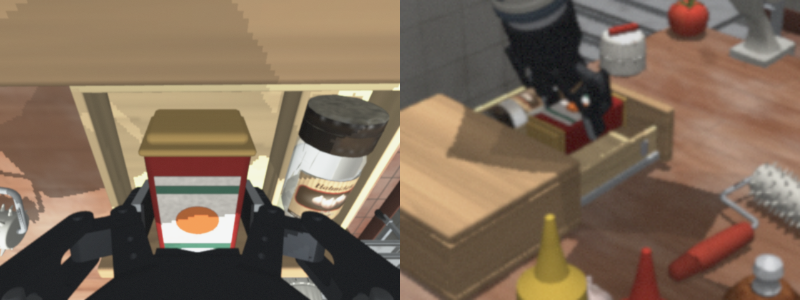

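The tin is at the bay mouth, lid near the back wall and centred between side wall (col 105) and divider (col 280), lying flat. The stop was force noise, so I'll go on with a z threshold.

```bash
python3 - <<'E'
from plan import *
Q=R(90,110,-1)
G=lambda z:tcp([.518,.0755,z],Q)
def fz():
    return np.mean([bot.get_ft_force() for _ in range(3)],axis=0)
bot.wait(.3);f0=fz();z=.0735;log=[]
bot.move_linear(G(.060),max_speed=.04);z=.060;bot.wait(.15)
while z>.044:
    f=fz()-f0;log.append((round(z,4),f.round(1).tolist()))
    if f[2]>2.5:break
    z-=.001;bot.move_linear(G(z),max_speed=.03);bot.wait(.12)
print(log[-6:],np.round(bot.get_torque(),2),bot.get_time())
E
```

```text
[(0.055, [-0.2, -0.2, 1.1]), (0.054, [-0.6, -0.2, 0.1]), (0.053, [0.7, -0.2, -0.1]), (0.052, [0.2, -0.3, 0.7]), (0.051, [-0.2, -0.2, 0.6]), (0.05, [-1.9, -0.7, 8.9])] [-0.2   0.18 -0.05] 17.8583
```

```bash
python3 - <<'E'
from plan import *
Q=R(90,110,-1)
bot.set_gripper(.068)
print(bot.get_width(),np.round(bot.get_ft_force(),1))
p=np.array(bot.get_tool_pos())
bot.move_linear(p+[0,0,.03],max_speed=.05);bot.move_linear(p+[0,0,.16],max_speed=.12)
print(np.round(bot.get_ft_force(),1),bot.get_time())
c=bot.camera("wrist");s=bot.camera("scene")
cv2.imwrite("pics/o4.png",np.hstack([cv2.resize(c["img"],(400,300)),cv2.resize(s["img"][180:360,180:420],(400,300))]))
E
```

```text
0.06809860499075686 [-0.6  0.2  0.4]
[0.2 0.2 0.4] 20.125
```

View pics/o4.png

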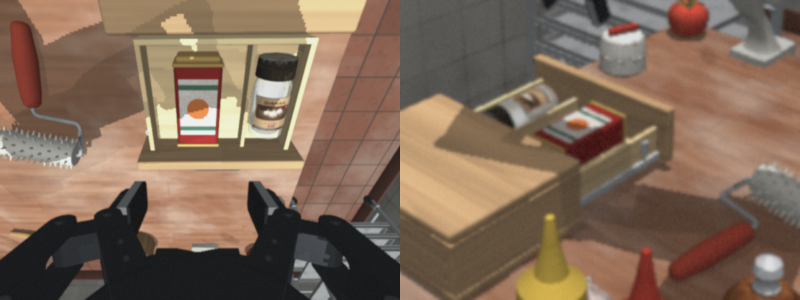

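The tin lies flat in the bay with its label up: wrist panel (198,100), clear of the walls. Now I'll close the gripper and push on the handle bar with the fingers pointing down.

```bash
python3 - <<'E'
from plan import *
Q=R(90,90,-1);X=.5425
bot.set_gripper(0)
bot.move_ptp([X,-.09,.23],Q)
bot.move_linear([X,-.09,.103],max_speed=.12);bot.wait(.3)
m=lambda:np.mean([bot.get_ft_force() for _ in range(3)],axis=0)
f0=m()
bot.move_linear([X,-.055,.103],max_speed=.06)
y=-.055;log=[]
while y<-.02:
    y+=.003;bot.move_linear([X,y,.103],max_speed=.04);f=m()-f0
    log.append((round(y,4),f.round(1).tolist()))
print(log,bot.get_time())
E
```

```text
[(-0.052, [0.1, -0.7, -0.3]), (-0.049, [1.0, -0.4, 0.4]), (-0.046, [1.0, -0.9, 0.9]), (-0.043, [0.6, 0.2, 0.8]), (-0.04, [1.2, -0.5, 0.4]), (-0.037, [1.0, -0.4, 0.7]), (-0.034, [-0.0, -0.3, 0.8]), (-0.031, [0.6, -1.2, 0.6]), (-0.028, [0.7, 0.4, 0.5]), (-0.025, [0.7, -0.6, 0.7]), (-0.022, [0.0, -0.1, 0.9]), (-0.019, [1.7, -0.8, 1.4])] 26.8333
```

```bash
python3 - <<'E'
from plan import *
c=bot.camera("wrist");t=bot.camera("top");print(np.round(c["eye"],3))
cv2.imwrite("pics/o5.png",np.hstack([cv2.resize(c["img"],(400,300)),cv2.resize(t["img"][140:300,140:353],(400,300))]))
E
```

```text
[0.543 0.048 0.173]
```

View pics/o5.png

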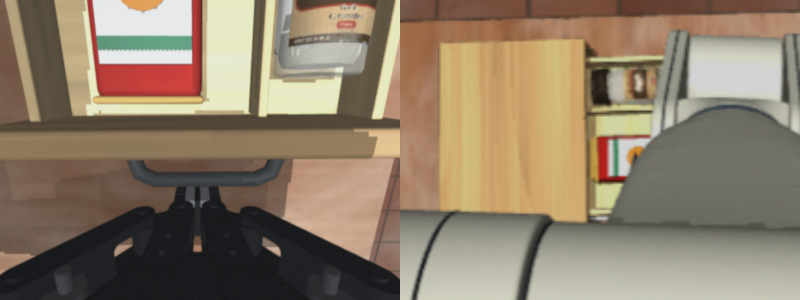

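The fingers are centred on the handle bar (197,178 in the wrist panel) and pushing it; the tin is undisturbed. Continuing to the catch.

```bash
python3 - <<'E'
from plan import *
X=.5425
m=lambda:np.mean([bot.get_ft_force() for _ in range(3)],axis=0)
f0=m();y=.070
bot.move_linear([X,y,.103],max_speed=.05);log=[]
while y<.135 and bot.get_time()<50:
    y+=.0012;bot.move_linear([X,y,.103],max_speed=.03);bot.wait(.05);f=m()-f0
    log.append((round(y,4),round(f[1],1)))
    if f[1]<-13:break
print(log,f.round(1),bot.get_time())
c=bot.camera("wrist");t=bot.camera("top")
cv2.imwrite("pics/o6.png",np.hstack([cv2.resize(c["img"],(400,300)),cv2.resize(t["img"][140:300,140:353],(400,300))]))
E
```

```text
[(0.0712, np.float64(-0.1)), (0.0724, np.float64(-0.2)), (0.0736, np.float64(-0.0)), (0.0748, np.float64(-0.6)), (0.076, np.float64(0.6)), (0.0772, np.float64(-0.1)), (0.0784, np.float64(0.3)), (0.0796, np.float64(-0.1)), (0.0808, np.float64(1.0)), (0.082, np.float64(-0.1)), (0.0832, np.float64(0.2)), (0.0844, np.float64(0.1)), (0.0856, np.float64(-0.4)), (0.0868, np.float64(0.4)), (0.088, np.float64(1.3)), (0.0892, np.float64(-0.3)), (0.0904, np.float64(-4.4)), (0.0916, np.float64(-6.5)), (0.0928, np.float64(-5.9)), (0.094, np.float64(-5.7)), (0.0952, np.float64(-3.0)), (0.0964, np.float64(-0.9)), (0.0976, np.float64(-1.2)), (0.0988, np.float64(1.2)), (0.1, np.float64(-0.2)), (0.1012, np.float64(0.2)), (0.1024, np.float64(-4.3)), (0.1036, np.float64(-12.0)), (0.1048, np.float64(-17.9))] [  2.  -17.9   2.4] 37.5667
```

View pics/o6.png

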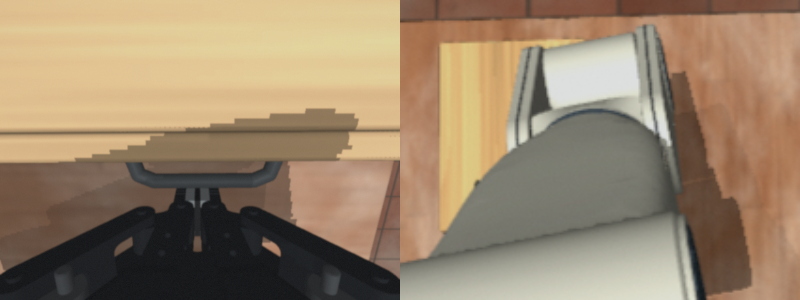

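The catch profile is clear: resistance at y 0.090–0.095, draw-in, then the hard stop at 0.103. The panel is flush with the box. Backing off, then handing in.

```bash
python3 - <<'E'
from plan import *
X=.5425
bot.move_linear([X,.04,.103],max_speed=.08);bot.move_linear([X,.04,.25],max_speed=.15)
bot.wait(.3);c=bot.camera("wrist")
for n,p in (("gap",None),):
    cv2.imwrite("pics/o7.png",cv2.resize(c["img"],(640,480)))
t=bot.camera("top")
for k in("salt_cellar","timer","garlic"): print(k,[np.round(m["rect"]).tolist() for m in bot.masks_of(k,t)[:1]])
print(np.round(bot.get_ft_force(),1),bot.get_time())
E
```

```text
salt_cellar []
timer [[381.0, 161.0, 30.0, 33.0]]
garlic [[194.0, 311.0, 19.0, 25.0]]
[ 0.1 -0.5 -0.7] 40.3083
```

View pics/o7.png

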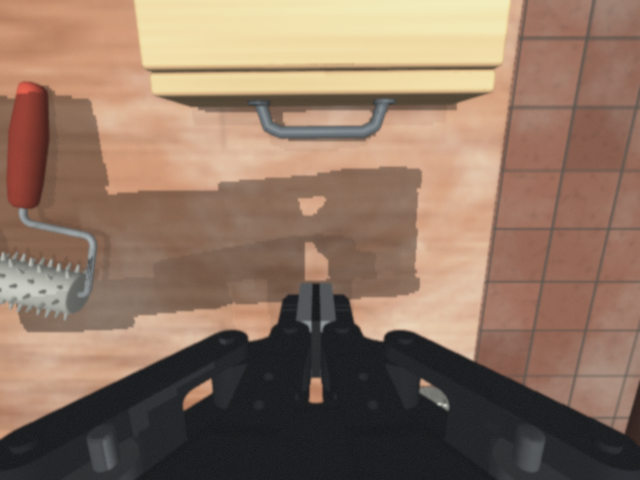

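The drawer is shut flush (seam at row 68), the robot is clear, and the timer and garlic haven't moved. The salt cellar wasn't detected in this last top view, which the arm partly blocks, but the arm never went near it after the pick, when it still stood in place.

```bash
python3 -c "
from station import bot
print(bot.sign_off())"
```

```text
the job is handed in; nothing more can be done
None
```

The red spice tin lies flat on its broad side in the free bay and the drawer is shut past its catch; I handed the job in at about 40 s, with no bystander touched as far as I could see, though the salt cellar was out of view in the last check.

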